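# Build the flattening stack for a glasses front

### The arm

A 7-joint arm with a two-finger parallel gripper is mounted at the origin on the work surface. World frame = base frame: x ahead of the robot, y to its left, z up, the work surface at z = 0. Lengths are in m, angles in rad, forces in N, time in s.
With the tool pointing down it reaches from about 0.35 to 0.9 m from the base axis. Payload 8.1 kg.
Tool frame: the origin (TCP) lies where the fingers leave the gripper's body, on its centre line; the fingertips stand 66 mm ahead of it and the grasp point (between the pads) lies 47 mm ahead of it; z points along the fingers, y is the line along which they close (so a half turn about z gives the same grasp; the last joint's range is limited). The gripper opens to 92 mm and grips with 3 to 60 N. Pads are 19 mm wide; open, the fingers measure 130 mm over their backs; the gripper's body (75 mm by 190 mm) begins 47 mm behind the grasp point.
Start: joints at [-1.214, 0.434, 0.025, 1.573, -0.012, 1.134, -0.075], TCP at [0.277, 0.56, 0.292] pointing down, gripper open.
Joint ranges: [-2.62, 2.62], [-0.44, 2.09], [-1.27, 1.32], [0.08, 2.57], [-1.32, 4.46], [0.12, 2], [-2.74, 2.74]. Speed limits (rad/s): [2.22, 2.22, 3.01, 3.01, 3.14, 3.14, 3.14].

### API

Orientations are given as a rotation vector (axis times angle).
In Python, from cell import arm gives the robot as it stands.
- The arm moves only by the tool send_rows, never from a script. Its argument "motion" is text: rows parted by semicolons, each of 7 numbers parted by spaces: the closure, from 0 (fully open) to 1 (shut), then the shift along the world's x, y, z in m, then the turn, a rotation vector about the world's x, y, z in degrees. A call has 1 to 5 rows; each row shifts and turns the commanded pose from where the row before left it; what a row does not reach is not made up. A row lasts 1/8 s, in which the tool goes at most 62.5 mm and 10.7 degrees, less where a joint would pass 70% of its speed; a pose out of reach is approached as far as the arm can. A call is refused whole if a number of a shift passes 0.0625 or a number of a turn 10.7, either way. A call with a gripper value outside its range is refused whole. The fingers move at their own pace and stop on an object; "force" is the grip in N (left out, the last holds). Time passes only in rows, so rows that do not move let the fingers close. It gives the time, the measured TCP pose, the force, the opening and the grip force at its end, in the units of the state.
- arm.observe(): the state, without advancing time (a new reading comes with each control period).
- arm.get_image(name): name is "scene" or "top" or "wrist"; returns (picture, depth): 420x560x3 uint8, blue, green, red; 420x560 float32, m along the optical axis (not along the pixel's ray), 0 where there is no reading.
- arm.camera_model(name): a dict with "fx", "fy", "cx", "cy" (pixels), "view" (4x4, takes a point from world to camera coordinates). Camera axes: x right, y down, z forward; pixel columns grow to the right and rows downward; lengths in m; the calibration is good to about 2 mm. A picture is of the moment at which its call begins: read the wrist's pose just before it. camera_model takes no time and is no camera call; for the wrist camera it gives the pose at the moment of the call.
- arm.sign_off(): hands the job in; it is judged then, once.
The state is a dict: "clock": time; "joints": joint angles; "dq": joint speeds; "joint_efforts": joint torques, N m; "position": TCP position; "ee_rot": TCP orientation; "force": force on the tool from outside, world axes, zero at the start; "ft_torque": the same for the moment, N m; "width": opening from 0.0 (shut) to 1.0 (fully open); "gripper_force": force on a finger pad.
Only numpy, scipy, OpenCV 4.12 (cv2) and the standard library are available. Lean on these libraries where they do the work, as an engineer would, in place of code of your own. Each camera call takes 0.05 s, during which the arm holds its last target. There are 200 camera calls.

### The job

Set up the stack that presses a glasses front flat: on the steel slab lay the cork pad, on the pad the black glasses front, on that the plywood board, and last stand the knobbed steel weight on the middle of the board. Lay each one flat, centred on the one beneath and with its length along the slab's, setting the weight down gently and letting go of everything. Leave the jar, the pliers and the sanding stick where they are.

Things in the scene. Friction and masses are not known exactly. Their poses are not given: they have to be found in the camera images.
- slab: bare bright-steel slab, 200 x 90 x 12 mm, fixed to the bench; the stack is built on it. Origin at the centre of its underside on the bench (top face at z = +12 mm), z up, x along the 200 mm length, y across.
- pad: brown cork pad with half-round ends, 158 mm long, 56 mm wide, 14 mm thick, about 35 g. Origin at the centre of the underside, z up, x along its length, y across. Rigid, loose. Grip it across the 56 mm width.
- front: black plastic glasses front (two rims and bridge, no temples) lying flat, 144 x 48 x 8 mm, 35 g, rigid, loose. Origin: centre of underside, z up, x along length; either way round will do. Rims centred at x = +-40 mm, walls 6 mm, open lens holes 52 (x) by 36 mm (y). Nose walls and bridge between the holes span 28 mm along x: grip there, a finger in each hole, or one rim across its 48 mm.
- board: rectangular plywood board, 150 x 50 x 18 mm, about 100 g. Origin at the centre of the underside, z up, x along its length, y across. Rigid, loose. Grip it across the 50 mm width.
- weight: dark steel weight with a knob, standing upright, about 0.6 kg, loose: round body 56 mm in diameter and 32 mm high, a neck 18 mm in diameter, and on top a round knob 26 mm in diameter from 42 to 62 mm above the underside. Origin at the centre of the underside, z up. Grip it by the knob. Its turn about z does not matter.
- jar: bystander: closed glass jar with a steel lid, 64 mm in diameter, 75 mm high, beyond the work. Origin at the centre of the underside.
- pliers: bystander: small pliers with red handles, lying flat beyond the work, about 150 mm long, 10 mm thick. Origin on the bench near its middle, x towards the jaws.
- sander: bystander: sanding stick, a wooden stick 130 x 24 mm, 12 mm thick, lying between the robot and the work. Origin at the centre of the underside, x along it.
Not all that is in view belongs to the job. Of the things that look like the front, take the one that is farthest from the robot's base at the start. Leave any turquoise look-alike of the pad alone.

How it is judged:
By the outcome, as a careful person would: the job done as asked, in the order asked, and still so for the second after the job is handed in, with the robot touching nothing.
It also fails if it takes over 104 s, if anything falls off the work surface, if the arm or the gripper's body presses on something with over 40 N, if the wrist force passes 120 N, or if a joint passes its speed limit or range.

## Working session

There is one attempt and no reset: what is moved stays moved. The work goes in short steps, Python scripts to look and compute and a tool call to move; the robot and the scene stay as the last step left them, time stands still between calls to the robot, and variables do not carry over. Pictures are saved under pics/ and viewed, at most 14 in all, crops included, and the job is handed in when it is done.

Besides the shell and the picture viewer there is one more tool, called after "Emit:" as name(argument=value, ...) on one line, values as JSON. send_rows: Moves the arm, as the interface text tells. Its arguments: {"type":"object","properties":{"motion":{"type":"string"},"force":{"type":"number"}},"required":["motion"]}

```bash
mkdir -p pics; cat > h.py <<'E'
import numpy as np, cv2
from cell import arm
def snap(n,f):
    m=arm.camera_model(n); im,d=arm.get_image(n); cv2.imwrite(f'pics/{f}.png',im); np.savez(f'pics/{f}.npz',im=im,d=d,view=m['view'],k=[m['fx'],m['fy'],m['cx'],m['cy']]); return im,d,m
def load(f):
    z=np.load(f'pics/{f}.npz'); return z['im'],z['d'],z['view'],z['k']
def cloud(f):
    im,d,V,(fx,fy,cx,cy)=load(f); v,u=np.mgrid[:d.shape[0],:d.shape[1]]
    P=np.stack([(u-cx)/fx*d,(v-cy)/fy*d,d,np.ones_like(d)],-1)@np.linalg.inv(V).T
    P=P[...,:3].copy(); P[d==0]=np.nan; return im,P
E
python3 - <<'E'
from h import *
for n in('scene','top'): snap(n,n+'0')
print(arm.observe())
m=arm.camera_model('top');print(m)
E
```

```text
{'clock': 0.1, 'joints': array([-1.21359669,  0.4351606 ,  0.02497368,  1.5739905 , -0.01156421,
        1.13398161, -0.07507729]), 'dq': array([-0.00369161, -0.00115858, -0.00030512, -0.00082187,  0.00010203,
        0.00134506,  0.00085548]), 'joint_efforts': array([ 3.32568117e-03, -6.69130111e+01,  9.88165699e-01, -3.15146434e+01,
       -6.05683029e-02,  3.74205806e-02,  4.85903217e-05]), 'position': array([0.27724644, 0.55974778, 0.29152489]), 'ee_rot': array([-7.15917459e-01, -3.05876677e+00,  2.17818385e-03]), 'force': array([0.65914266, 0.27931496, 0.22762727]), 'ft_torque': array([0.01884354, 0.04437416, 0.03513584]), 'gripper_force': 0.0, 'width': 0.9989312362198914}
{'fx': 541.8079209482355, 'fy': 541.8079209482355, 'cx': 280.9692061019126, 'cy': 212.3088550955218, 'view': array([[-0.03250012, -0.99946981,  0.00196028,  0.07177542],
       [-0.97844704,  0.03141622, -0.20409413,  0.58898841],
       [ 0.20392433, -0.00855112, -0.97894931,  1.53742631],
       [ 0.        ,  0.        ,  0.        ,  1.        ]])}
```

View pics/top0.png

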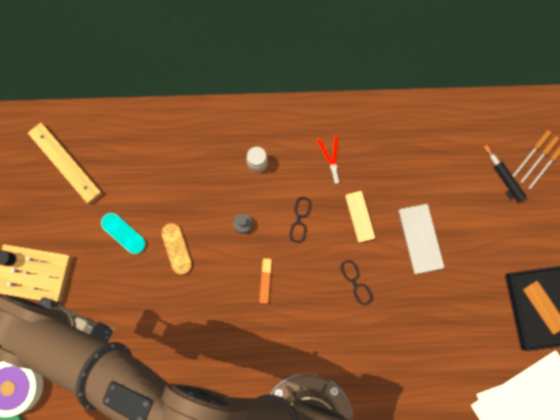

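View pics/scene0.png

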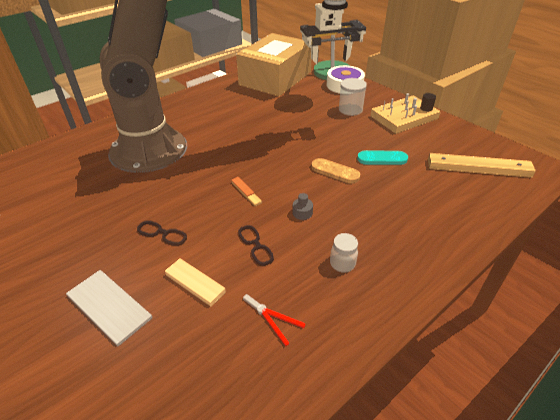

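The top picture shows:
- slab (421,239), board (360,217), weight (243,224)
- cork pad (176,249), with the turquoise look-alike at (123,233)
- jar (257,159), pliers (332,160), sander (265,281)
- two candidates for the front: A (300,220) and B (356,282)

A is farther from the base, so I'd pick A.

```bash
cat > meas.py <<'E'
from h import *
im,P=cloud('top0')
boxes=dict(slab=(395,200,448,278),board=(340,187,380,246),A=(285,192,317,247),B=(336,256,376,308),pad=(158,220,195,278),weight=(230,210,256,238),sander=(255,255,277,306),jar=(243,143,272,176),pliers=(312,132,345,187))
for n,(a,b,c,d) in boxes.items():
    Q=P[b:d,a:c].reshape(-1,3); C=im[b:d,a:c].reshape(-1,3).astype(float)
    zt={'slab':.006,'board':.01,'A':.003,'B':.003,'pad':.007}.get(n,.006)
    if n in'AB': k=C.max(1)<50
    else: k=Q[:,2]>zt
    S=Q[k]; 
    r=cv2.minAreaRect((S[:,:2]*1000).astype(np.float32))
    bx=cv2.boxPoints(r); e=[bx[1]-bx[0],bx[2]-bx[1]]; L=max(e,key=np.linalg.norm)
    print(n,k.sum(),'c',np.round(r[0],1),'size',np.round(r[1],1),'yaw',round(np.degrees(np.arctan2(L[1],L[0]))%180,1),'z med/max',np.round([np.nanmedian(S[:,2]),np.nanmax(S[:,2])],4),'dist',round(np.hypot(*r[0])),'mean',np.round(S.mean(0)*1000,1))
E
python3 meas.py; python3 -c "
import cv2,numpy as np
a=cv2.imread('pics/top0.png')[185:315,150:450];cv2.imwrite('pics/crop0.png',cv2.resize(a,(800,347),interpolation=2))"
```

```text
slab 2020 c [ 509.4 -369.7] size [163.1 235.8] yaw 177.9 z med/max [0.012  0.0256] dist 629 mean [ 507.1 -365.9   12.2]
board 813 c [ 588.6 -181.2] size [171.9  79.5] yaw 0.6 z med/max [0.0181 0.0303] dist 616 mean [ 579.6 -183.8   18. ]
  return np.nanmean(a, axis, out=out, keepdims=keepdims)
Traceback (most recent call last):
  File "meas.py", line 12, in <module>
    print(n,k.sum(),'c',np.round(r[0],1),'size',np.round(r[1],1),'yaw',round(np.degrees(np.arctan2(L[1],L[0]))%180,1),'z med/max',np.round([np.nanmedian(S[:,2]),np.nanmax(S[:,2])],4),'dist',round(np.hypot(*r[0])),'mean',np.round(S.mean(0)*1000,1))
                                                                                                                                                                 ~~~~~~~~~^^^^^^^^
ValueError: zero-size array to reduction operation fmax which has no identity
```

View pics/crop0.png

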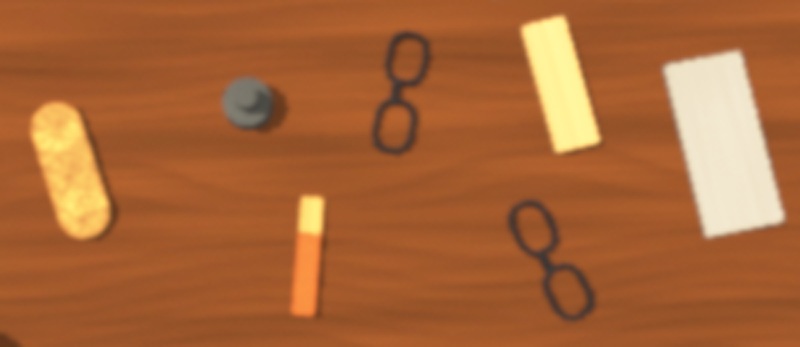

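The crop confirms two similar black fronts: A at crop (402,92) and B at crop (552,260). A is farther away. Depth is noisy, so I'll use colour masks with rays cut at the known heights.

```bash
cat >> h.py <<'E'
def ray(f,uv,z):
    im,d,V,(fx,fy,cx,cy)=load(f); uv=np.asarray(uv,float).reshape(-1,2); M=np.linalg.inv(V)
    D=np.c_[(uv[:,0]-cx)/fx,(uv[:,1]-cy)/fy,np.ones(len(uv))]@M[:3,:3].T; o=M[:3,3]
    return (o+D*((z-o[2])/D[:,2])[:,None])[:,:2]*1000
def rect(f,box,z,mask):
    im=load(f)[0]; a,b,c,d=box; S=4
    I=cv2.resize(im[b:d,a:c],None,fx=S,fy=S,interpolation=cv2.INTER_CUBIC); m=mask(I.astype(int)).astype(np.uint8)
    n,l,st,_=cv2.connectedComponentsWithStats(m); i=1+st[1:,4].argmax(); v,u=np.nonzero(l==i)
    S_=ray(f,np.c_[(u+.5)/S-.5+a,(v+.5)/S-.5+b],z); r=cv2.minAreaRect(S_.astype(np.float32))
    bx=cv2.boxPoints(r); L=max([bx[1]-bx[0],bx[2]-bx[1]],key=np.linalg.norm)
    return np.round(r[0],1),np.round(sorted(r[1]),1),round(float(np.degrees(np.arctan2(L[1],L[0]))%180),1),np.round(S_.mean(0),1)
E
cat > meas.py <<'E'
from h import *
boxes=dict(slab=(395,200,448,278),board=(340,187,380,246),A=(285,192,317,247),B=(336,256,376,308),pad=(158,220,195,278),weight=(230,210,256,238))
zt=dict(slab=.012,board=.018,A=.006,B=.006,pad=.014,weight=.032)
mk=dict(slab=lambda I:I[...,0]>110,board=lambda I:I[...,1]>150,A=lambda I:I[...,2]<100,B=lambda I:I[...,2]<100,pad=lambda I:(I[...,2]>190)&(I[...,1]>100),weight=lambda I:(I[...,0]>.75*I[...,2]))
for n in boxes: print(n,*rect('top0',boxes[n],zt[n],mk[n]))
print(ray('top0',[243,220],.062))
from scipy.spatial.transform import Rotation as R
s=arm.observe();print(R.from_rotvec(s['ee_rot']).as_matrix().round(3))
print(ray('top0',[[265,281],[257,155],[332,160]],.01))
E
python3 meas.py
```

```text
slab [ 508.7 -366.2] [ 95.4 203.6] 9.4 [ 507.4 -366.2]
board [ 581.5 -185. ] [ 54.9 153.9] 12.0 [ 580.7 -185.1]
A [578.8  -5.5] [ 47.7 140.6] 166.7 [581.2  -5.3]
B [ 383.6 -164.7] [ 47.  140.5] 25.5 [ 381.7 -164.9]
pad [502.3 372.4] [ 61.5 162.2] 18.0 [501.6 371.9]
weight [567.3 168.6] [50.1 52.6] 178.8 [567.  168.3]
[[571.23284129 164.97122884]]
[[-0.896  0.444 -0.   ]
 [ 0.444  0.896 -0.001]
 [-0.    -0.001 -1.   ]]
[[ 395.03020814  106.38584728]
 [ 786.12046057  120.93793791]
 [ 762.46198159 -111.66091162]]
```

Choosing A. I'm moving above the pad while turning the tool to −72°, well inside the last joint's range.

Emit:
send_rows(motion="0 0.02 -0.016 0 0 0 -10.5;0 0.02 -0.016 0 0 0 -10.5;0 0.02 -0.016 0 0 0 -10.5;0 0.02 -0.016 0 0 0 -10.5;0 0.02 -0.016 0 0 0 -10.5")

```text
clock: 0.72
position: [0.3778, 0.4794, 0.2919]
ee_rot: [2.002, 2.421, -0.001]
force: [0.1, 0.0, 1.2]
width: 1.001
gripper_force: 0.0
```

Emit:
send_rows(motion="0 0.02 -0.016 0 0 0 -10.5;0 0.02 -0.016 0 0 0 -10.5;0 0.02 -0.016 0 0 0 -10.5;0 0.02 -0.016 0 0 0 -10.5;0 0.02 -0.016 0 0 0 -10.5")

```text
clock: 1.35
position: [0.4777, 0.3995, 0.2919]
ee_rot: [2.866, 1.286, -0.001]
force: [0.5, 0.1, -0.3]
width: 1.0
gripper_force: 0.0
```

Emit:
send_rows(motion="0 0.015 -0.016 0 0 0 -10.5;0 0.01 -0.012 0 0 0 -10.5;0 0 0 0 0 0 -9.6;0 0 0 0 0 0 0")

```text
clock: 1.85
position: [0.5021, 0.3721, 0.2918]
ee_rot: [3.102, 0.494, -0.001]
force: [-0.1, 0.3, 0.8]
width: 0.997
gripper_force: 0.0
```

```bash
cat >> h.py <<'E'
from scipy.spatial.transform import Rotation as R
def st():
    s=arm.observe(); M=R.from_rotvec(s['ee_rot']).as_matrix(); y=M[:,1]
    print('t',round(s['clock'],2),'pos',(s['position']*1000).round(1),'tooly',round(float(np.degrees(np.arctan2(y[1],y[0]))),2),'tilt',M[:,2].round(4),'w',round(s['width']*92,1),'gf',round(s['gripper_force'],1),'F',s['force'].round(1))
E
python3 - <<'E'
from h import *
st(); snap('wrist','w1')
E
```

```text
t 1.85 pos [502.1 372.1 291.8] tooly -71.9 tilt [-6.e-04 -9.e-04 -1.e+00] w 91.7 gf 0.0 F [-0.1  0.3  0.8]
```

View pics/w1.png

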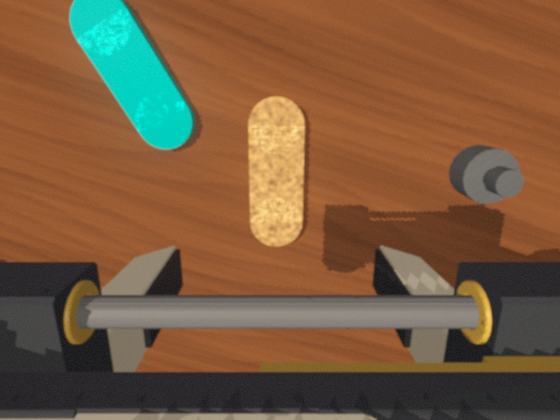

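The wrist view shows the whole pad centred near (276,171) and upright in the image, with the turquoise one at (130,75) and the weight at (485,174).

```bash
python3 - <<'E'
from h import *
cork=lambda I:(I[...,2]>150)&(I[...,1]>105)
print(rect('w1',(215,80,340,262),.014,cork))
print(rect('w1',(440,135,535,215),.032,lambda I:(I[...,0]>.75*I[...,2])))
print('knob',ray('w1',[508,181],.062))
E
```

```text
(array([502.3, 374.4]), array([ 58.9, 159.8]), 18.0, array([506.4, 375.6]))
(array([571.1, 177.2]), array([54.2, 76.4]), 89.3, array([571.5, 178.9]))
knob [[572.51471442 175.37557601]]
```

Emit:
send_rows(motion="0 0 0.0014 -0.06 0 0 0;0 0 0 -0.06 0 0 0;0 0 0 -0.06 0 0 0;0 0 0 -0.043 0 0 0;0 0 0 0 0 0 0", force=20)

```text
clock: 2.52
position: [0.5021, 0.3736, 0.0679]
ee_rot: [3.101, 0.499, -0.002]
force: [-0.0, 0.0, 0.4]
width: 1.0
gripper_force: 0.0
```

Emit:
send_rows(motion="1 0 0 0 0 0 0;1 0 0 0 0 0 0;1 0 0 0 0 0 0;1 0 0 0 0 0 0;1 0 0 0 0 0 0", force=20)

```text
clock: 3.15
position: [0.5024, 0.3736, 0.0694]
ee_rot: [-3.102, -0.493, -0.0]
force: [-0.6, 0.3, 1.7]
width: 0.608
gripper_force: 20.0
```

```bash
python3 -c "
from h import *
st()"
```

```text
t 3.15 pos [502.4 373.6  69.4] tooly -71.93 tilt [ 1.e-04  2.e-04 -1.e+00] w 55.9 gf 20.0 F [-0.6  0.3  1.7]
```

Emit:
send_rows(motion="1 0 0 0.06 0 0 0;1 0 -0.02 0.06 0 0 0;1 0 -0.06 0.06 0 0 0;1 0 -0.06 0 0 0 0;1 0 -0.06 0 0 0 0")

```text
clock: 3.78
position: [0.5024, 0.188, 0.2335]
ee_rot: [-3.102, -0.494, -0.002]
force: [1.5, 0.2, -0.7]
width: 0.607
gripper_force: 20.0
```

Emit:
send_rows(motion="1 0 -0.06 0 0 0 0;1 0 -0.06 0 0 0 0;1 0 -0.06 0 0 0 0;1 0 -0.06 0 0 0 0;1 0 -0.06 0 0 0 0")

```text
clock: 4.4
position: [0.5021, -0.1122, 0.2329]
ee_rot: [-3.102, -0.494, -0.001]
force: [1.6, 0.4, 0.0]
width: 0.609
gripper_force: 20.0
```

Emit:
send_rows(motion="1 0 -0.06 0 0 0 0;1 0 -0.06 0 0 0 0;1 0 -0.06 0 0 0 -4;1 0.003 -0.06 0 0 0 -4.7;1 0.0035 0 0 0 0 0")

```text
clock: 5.03
position: [0.5066, -0.3565, 0.2331]
ee_rot: [3.128, 0.242, -0.001]
force: [-0.4, 0.4, -1.3]
width: 0.609
gripper_force: 20.0
```

```bash
python3 - <<'E'
from h import *
st(); snap('wrist','w2')
E
```

```text
t 5.03 pos [ 506.6 -356.5  233.1] tooly -81.15 tilt [-6.e-04 -4.e-03 -1.e+00] w 56.0 gf 20.0 F [-0.4  0.4 -1.3]
```

View pics/w2.png

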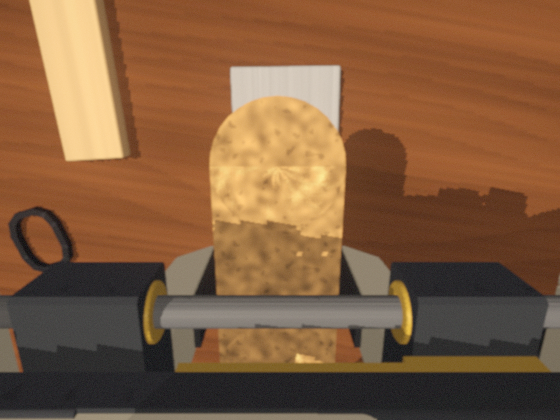

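The held pad is straight, with its far tip at (277,97). The slab's far edge runs from (231,67) to (340,66). I'll measure both from a settled picture.

```bash
python3 - <<'E'
from h import *
st(); im,d,m=snap('wrist','w3'); st()
a=im[55:140,205:360]; cv2.imwrite('pics/c3.png',cv2.resize(a,None,fx=5,fy=5,interpolation=2))
E
```

```text
t 5.08 pos [ 508.2 -353.   232.6] tooly -80.88 tilt [-5.0e-04 -1.3e-03 -1.0e+00] w 56.5 gf 20.0 F [ 2.   0.9 -1.2]
t 5.12 pos [ 508.8 -350.8  232.3] tooly -80.69 tilt [-6.e-04  3.e-04 -1.e+00] w 55.9 gf 20.0 F [-0.   0.9 -0.2]
```

View pics/c3.png

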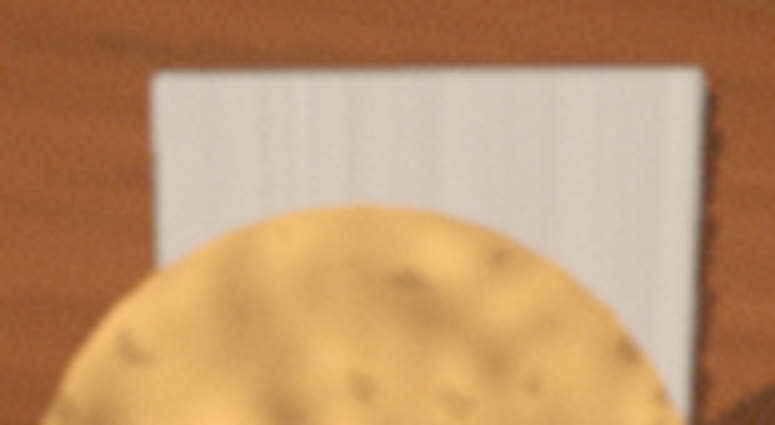

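```bash
python3 - <<'E'
from h import *
c=ray('w3',[[235.2,69],[345.4,68.2]],.012); print(c, np.linalg.norm(c[1]-c[0]))
e=c[1]-c[0]; yaw=np.degrees(np.arctan2(e[1],e[0]))+90; print('slab yaw',yaw)
u=np.array([np.cos(np.radians(yaw)),np.sin(np.radians(yaw))]); print('centre',c.mean(0)-100*u)
t=ray('w3',[278.2,95.8],.177)[0]; p=np.array([508.2,-353.0]); a=np.radians(-80.88+90); w=np.array([np.cos(a),np.sin(a)]); r=t-p; print('tip rel along,perp',r@w,r@[-w[1],w[0]])
print('base dist of B', ray('w3',[40,238],.006))
st()
E
```

```text
[[ 601.71728736 -303.30246293]
 [ 616.41377098 -391.0370532 ]] 88.95698375925187
slab yaw 9.509368922058925
centre [ 510.43966917 -363.69064603]
tip rel along,perp 78.5938082428406 0.07577785253430669
base dist of B [[ 425.12617612 -140.18820966]]
t 5.12 pos [ 508.8 -350.8  232.3] tooly -80.69 tilt [-6.e-04  3.e-04 -1.e+00] w 55.9 gf 20.0 F [-0.   0.9 -0.2]
```

Emit:
send_rows(motion="1 0.001 -0.0137 -0.06 0 0 0;1 0 0 -0.04 0 0 0;1 0 0 0 0 0 0;1 0 0 0 0 0 0")

```text
clock: 5.62
position: [0.5108, -0.3637, 0.1343]
ee_rot: [3.13, 0.258, 0.002]
force: [0.8, -0.3, 0.3]
width: 0.603
gripper_force: 20.0
```

```bash
python3 -c "
from h import *
st()"
```

```text
t 5.62 pos [ 510.8 -363.7  134.3] tooly -80.56 tilt [ 1.4e-03 -5.0e-04 -1.0e+00] w 55.5 gf 20.0 F [ 0.8 -0.3  0.3]
```

Emit:
send_rows(motion="1 -0.0008 -0.0008 -0.04 0 0 0;1 0 0 -0.009 0 0 0;1 0 0 -0.003 0 0 0;1 0 0 0 0 0 0;1 0 0 0 0 0 0")

```text
clock: 6.25
position: [0.5096, -0.3654, 0.0818]
ee_rot: [3.13, 0.256, 0.002]
force: [-0.1, -0.4, -0.3]
width: 0.605
gripper_force: 20.0
```

Emit:
send_rows(motion="0.15 0 0 0 0 0 0;0.15 0 0 0 0 0 0;0.15 0 0 0 0 0 0;0.15 0 0 0 0 0 0")

```text
clock: 6.75
position: [0.5091, -0.365, 0.0807]
ee_rot: [3.131, 0.256, -0.0]
force: [-0.7, 0.2, -0.3]
width: 0.847
gripper_force: 0.0
```

```bash
python3 -c "
from h import *
st()"
```

```text
t 6.75 pos [ 509.1 -365.    80.7] tooly -80.65 tilt [-1.e-04 -0.e+00 -1.e+00] w 78.0 gf 0.0 F [-0.7  0.2 -0.3]
```

Emit:
send_rows(motion="0.15 0 0 0.05 0 0 0;0.15 0 0 0.055 0 0 0;0.15 0 0 0.055 0 0 0;0.15 0 0 0.05 0 0 0;0.15 0 0 0 0 0 0")

```text
clock: 7.38
position: [0.5101, -0.3666, 0.295]
ee_rot: [3.127, 0.255, 0.009]
force: [0.3, -0.2, -1.5]
width: 0.846
gripper_force: 0.0
```

```bash
python3 - <<'E'
from h import *
snap('wrist','w4'); st()
E
```

```text
t 7.42 pos [ 509.5 -365.5  292.4] tooly -80.65 tilt [ 0.0031 -0.0014 -1.    ] w 78.3 gf 0.0 F [0.  0.7 0.2]
```

View pics/w4.png

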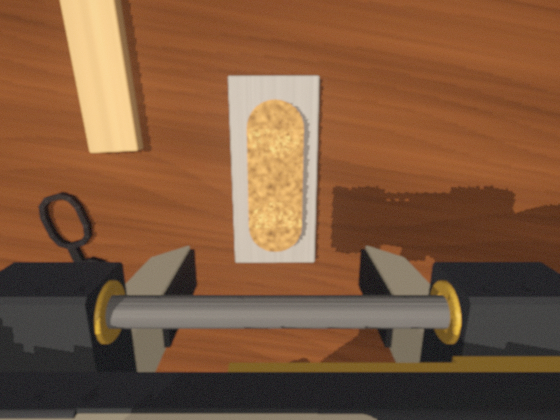

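Emit:
send_rows(motion="0.457 0.01 0.05 0 0 0 10;0.457 0.01 0.051 0 0 0 10;0.457 0.01 0.052 0 0 0 10;0.457 0.01 0.052 0 0 0 10;0.457 0.01 0.052 0 0 0 10")

```text
clock: 8.05
position: [0.5585, -0.1058, 0.2892]
ee_rot: [-2.724, -1.563, 0.003]
force: [1.6, 0.6, -0.5]
width: 0.542
gripper_force: 0.0
```

Emit:
send_rows(motion="0.457 0.01 0.052 0 0 0 10;0.457 0.01 0.051 0 0 0 7.4;0.457 0 0 0 0 0 0;0.457 0 0 0 0 0 0")

```text
clock: 8.55
position: [0.5784, -0.0054, 0.2895]
ee_rot: [-2.463, -1.949, 0.004]
force: [0.2, -0.6, 0.4]
width: 0.543
gripper_force: 0.0
```

```bash
python3 - <<'E'
from h import *
st(); snap('wrist','w5')
print('pad',rect('w4',(200,70,360,262),.026,lambda I:(I[...,2]-I[...,0]>50)&(I[...,1]>105)))
E
```

```text
t 8.55 pos [578.4  -5.4 289.5] tooly -13.3 tilt [-2.3e-03 -7.0e-04 -1.0e+00] w 50.0 gf 0.0 F [ 0.2 -0.6  0.4]
pad (array([ 509.8, -364.8]), array([ 57.6, 158.1]), 9.2, array([ 513.7, -364.2]))
```

View pics/w5.png

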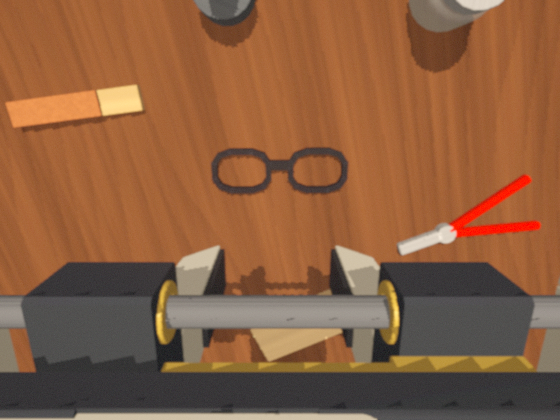

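w4: the pad lies centred on the slab, with margins of about 15 and 13 px. w5: front A at (280,170), level in the image, bridge at (280,166).

```bash
python3 - <<'E'
from h import *
c=ray('w4',[[229,76],[320,76],[315,262],[235.5,262]],.012); print('slab',c.mean(0),c.round(0).tolist())
s=lambda I:(I[...,2]-I[...,0]>60)
print('A',rect('w5',(195,135,365,210),.008,lambda I:I[...,2]<90))
E
```

```text
slab [ 510.95598102 -364.66414048] [[601.0, -305.0], [616.0, -392.0], [421.0, -425.0], [406.0, -337.0]]
A (array([581.3,  -0.7]), array([ 47.3, 140. ]), 167.1, array([582.5,  -0.6]))
```

Emit:
send_rows(motion="0.457 0.0025 0.0045 -0.04 0 0 0;0.457 0 0 -0.05 0 0 0;0.457 0 0 0 0 0 0;0.457 0 0 0 0 0 0")

```text
clock: 9.1
position: [0.5822, -0.0017, 0.2022]
ee_rot: [2.464, 1.947, 0.001]
force: [-0.2, -0.4, 0.6]
width: 0.543
gripper_force: 0.0
```

```bash
python3 - <<'E'
from h import *
st(); im,_,_=snap('wrist','w6')
print('A',rect('w6',(150,130,410,255),.008,lambda I:I[...,2]<80))
E
```

```text
t 9.1 pos [582.2  -1.7 202.2] tooly -13.37 tilt [ 1.2e-03 -5.0e-04 -1.0e+00] w 50.0 gf 0.0 F [-0.2 -0.4  0.6]
A (array([ 5.814e+02, -3.000e-01]), array([ 47.1, 139.8]), 166.9, array([582.8,  -0.7]))
```

View pics/w6.png

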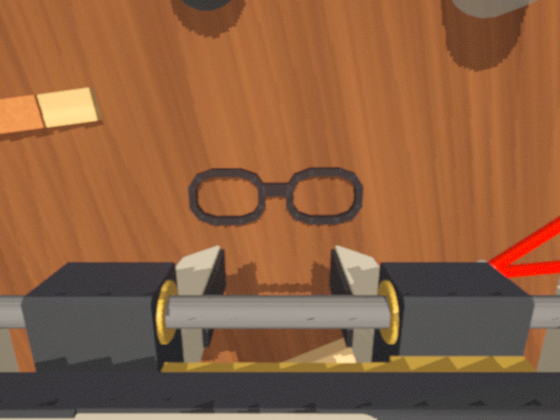

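The front is at (276,195), level, and the fit agrees with the higher view. I'm going down and closing on the bridge.

Emit:
send_rows(motion="0.457 -0.0004 0.001 -0.05 0 0 0;0.457 0 0 -0.05 0 0 0;0.457 0 0 -0.032 0 0 0;0.457 0 0 0 0 0 0;0.457 0 0 0 0 0 0")

```text
clock: 9.78
position: [0.5824, 0.0003, 0.0708]
ee_rot: [2.462, 1.949, 0.003]
force: [0.2, 0.2, 0.5]
width: 0.54
gripper_force: 0.0
```

Emit:
send_rows(motion="1 0 0 0 0 0 0;1 0 0 0 0 0 0;1 0 0 0 0 0 0;1 0 0 0 0 0 0", force=15)

```text
clock: 10.28
position: [0.5818, 0.0008, 0.0697]
ee_rot: [2.462, 1.95, 0.002]
force: [-0.9, 1.2, 7.1]
width: 0.352
gripper_force: 12.3
```

```bash
python3 -c "
from h import *
st()"
```

```text
t 10.28 pos [581.8   0.8  69.7] tooly -13.24 tilt [ 1.6e-03  5.0e-04 -1.0e+00] w 32.4 gf 12.3 F [-0.9  1.2  7.1]
```

Emit:
send_rows(motion="1 0 0 0 0 0 0;1 0 0 0 0 0 0;1 0 0 0 0 0 0")

```text
clock: 10.65
position: [0.5818, 0.0008, 0.0697]
ee_rot: [2.462, 1.95, 0.002]
force: [-1.1, -0.1, 8.5]
width: 0.354
gripper_force: 12.3
```

```bash
python3 -c "
from h import *
st(); snap('wrist','w7')"
```

```text
t 10.65 pos [581.8   0.8  69.7] tooly -13.24 tilt [ 1.5e-03  6.0e-04 -1.0e+00] w 32.6 gf 12.3 F [-1.1 -0.1  8.5]
```

View pics/w7.png

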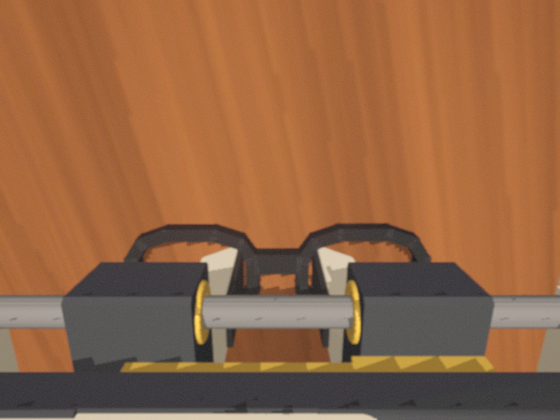

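The fingers are in the holes but stopped at 32.6 mm instead of 28, possibly on the rounded hole corners. I'll measure the offset of the front from the fingers.

```bash
python3 - <<'E'
from h import *
a=load('w7')[0][215:300,115:440]; cv2.imwrite('pics/c7.png',cv2.resize(a,(780,204*1),interpolation=2))
y=np.radians(-13.24); ex=np.array([np.cos(y),np.sin(y)]); ey=np.array([-ex[1],ex[0]]); p=np.array([581.8,.8])
def L(uv,z): 
    r=ray('w7',uv,z)-p; return np.c_[r@ex,r@ey].round(1).tolist()
print('rim outer top',L([[190,226],[370,226]],.008),'bridge top',L([[277,249]],.008),'fingertip',L([[213,253],[240,247],[318,247],[345,253]],.0037),'rim ends', L([[128,262],[430,262]],.008))
E
```

```text
rim outer top [[-38.9, 23.1], [42.0, 23.0]] bridge top [[0.2, 11.9]] fingertip [[-30.0, 8.0], [-17.2, 11.1], [19.5, 11.0], [32.3, 8.0]] rim ends [[-68.8, 5.4], [71.1, 5.3]]
```

View pics/c7.png

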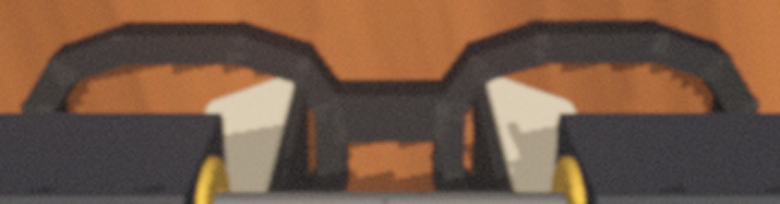

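The front is centred on the fingers within about 1 mm, and the fingers bear on the curved nose walls. That is a sound grip, so I'm lifting gently to check it.

Emit:
send_rows(motion="1 0 0 0.02 0 0 0;1 0 0 0.04 0 0 0;1 0 0 0.06 0 0 0;1 0 0 0.06 0 0 0;1 0 0 0 0 0 0")

```text
clock: 11.32
position: [0.5834, 0.0002, 0.2538]
ee_rot: [2.46, 1.947, 0.012]
force: [-0.5, -0.3, -1.4]
width: 0.348
gripper_force: 12.4
```

```bash
python3 -c "
from h import *
st(); snap('wrist','w8')"
```

```text
t 11.32 pos [5.834e+02 2.000e-01 2.538e+02] tooly -13.27 tilt [ 0.0087  0.0011 -1.    ] w 32.0 gf 12.4 F [-0.5 -0.3 -1.4]
```

View pics/w8.png

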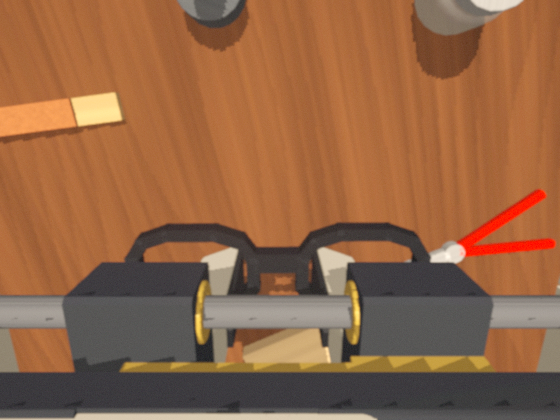

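The front is held level, with its far rims at the same row (226) on both sides. I'm carrying it to the slab.

Emit:
send_rows(motion="1 -0.01 -0.05 0 0 0 3.2;1 -0.01 -0.052 0 0 0 3.2;1 -0.01 -0.052 0 0 0 3.2;1 -0.01 -0.052 0 0 0 3.2;1 -0.01 -0.052 0 0 0 3.2")

```text
clock: 12.0
position: [0.53, -0.2585, 0.2472]
ee_rot: [-2.163, -2.275, 0.001]
force: [0.9, -0.2, -0.7]
width: 0.353
gripper_force: 12.4
```

Emit:
send_rows(motion="1 -0.01 -0.052 0 0 0 3.2;1 -0.013 -0.05 -0.02 0 0 3.4;1 0 -0.004 -0.05 0 0 0;1 0 0 -0.04 0 0 0;1 0 0 0 0 0 0")

```text
clock: 12.62
position: [0.5056, -0.3617, 0.1346]
ee_rot: [-2.028, -2.388, 0.002]
force: [0.4, 0.7, -0.3]
width: 0.351
gripper_force: 12.4
```

Emit:
send_rows(motion="1 0 0 0 0 0 0;1 0 0 0 0 0 0")

```text
clock: 12.88
position: [0.5091, -0.3639, 0.1405]
ee_rot: [2.031, 2.393, 0.001]
force: [-0.3, -0.1, -0.3]
width: 0.35
gripper_force: 12.4
```

```bash
python3 -c "
from h import *
st()"
```

```text
t 12.88 pos [ 509.1 -363.9  140.5] tooly 9.37 tilt [ 0.0025 -0.0014 -1.    ] w 32.2 gf 12.4 F [-0.3 -0.1 -0.3]
```

Emit:
send_rows(motion="1 0.0004 0.0005 -0.03 0 0 0;1 0 0 -0.01 0 0 0;1 0 0 -0.004 0 0 0;1 0 0 0 0 0 0;1 0 0 0 0 0 0")

```text
clock: 13.5
position: [0.5089, -0.3631, 0.0954]
ee_rot: [2.032, 2.394, 0.0]
force: [0.4, 0.1, -0.4]
width: 0.332
gripper_force: 12.6
```

```bash
python3 -c "
from h import *
st()"
```

```text
t 13.5 pos [ 508.9 -363.1   95.4] tooly 9.35 tilt [ 9.e-04 -4.e-04 -1.e+00] w 30.6 gf 12.6 F [ 0.4  0.1 -0.4]
```

Emit:
send_rows(motion="0.457 0 0 0 0 0 0;0.457 0 0 0 0 0 0;0.457 0 0 0 0 0 0;0.457 0 0 0.01 0 0 0")

```text
clock: 14.0
position: [0.5081, -0.3626, 0.1044]
ee_rot: [-2.032, -2.394, 0.0]
force: [-0.6, 0.2, -0.3]
width: 0.542
gripper_force: 0.0
```

Emit:
send_rows(motion="0.457 0 0 0.04 0 0 0;0.457 0 0 0.05 0 0 0;0.457 0 0 0.05 0 0 0;0.457 0 0 0.05 0 0 0;0.457 0 0 0 0 0 0")

```text
clock: 14.62
position: [0.5098, -0.3644, 0.2999]
ee_rot: [2.028, 2.388, 0.002]
force: [1.0, 0.8, -0.6]
width: 0.547
gripper_force: 0.0
```

```bash
python3 - <<'E'
from h import *
st(); im,_,_=snap('wrist','w9')
I=load('w9')[0]
print('front',rect('w9',(190,130,370,225),.034,lambda I:I[...,2]<80))
E
```

```text
t 14.62 pos [ 509.8 -364.4  299.9] tooly 9.33 tilt [ 0.0073 -0.0042 -1.    ] w 50.3 gf 0.0 F [ 1.   0.8 -0.6]
front (array([ 564.7, -361.1]), array([25. , 48.6]), 60.0, array([ 568.1, -362.1]))
```

View pics/w9.png

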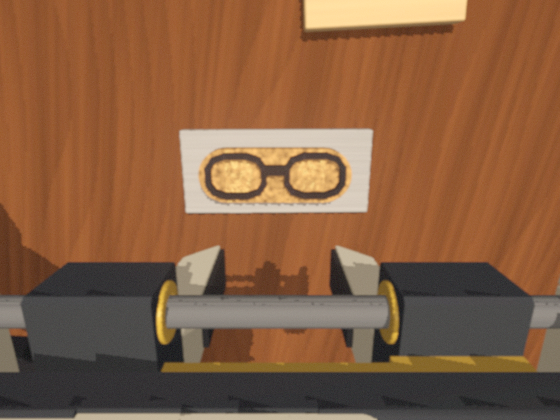

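The front lies centred on the pad: front spans x 204–348 and rows 150–201, pad spans 199–352 and 147–204. Next is the board.

Emit:
send_rows(motion="0.15 0.009 0.02 0 0 0 -9.7;0.15 0.009 0.02 0 0 0 -9.7;0.15 0.009 0.02 0 0 0 -9.7;0.15 0.009 0.02 0 0 0 -9.7;0.15 0.009 0.02 0 0 0 -9.7")

```text
clock: 15.3
position: [0.5531, -0.2619, 0.2934]
ee_rot: [-2.84, -1.34, 0.003]
force: [-0.3, -0.9, 0.2]
width: 0.847
gripper_force: 0.0
```

Emit:
send_rows(motion="0.15 0.009 0.021 0 0 0 -9.7;0.15 0.009 0.021 0 0 0 -9.7;0.15 0.009 0.02 0 0 0 -9.7;0.15 0.001 0.02 0 0 0 -9.8;0.15 0 0 0 0 0 0")

```text
clock: 15.92
position: [0.5815, -0.1789, 0.2933]
ee_rot: [-3.123, -0.333, 0.004]
force: [0.4, 0.1, -0.3]
width: 0.851
gripper_force: 0.0
```

Emit:
send_rows(motion="0.15 0 0 0 0 0 0")

```text
clock: 16.05
position: [0.581, -0.1818, 0.2942]
ee_rot: [3.124, 0.332, -0.002]
force: [1.1, 0.4, 0.7]
width: 0.851
gripper_force: 0.0
```

```bash
python3 - <<'E'
from h import *
st(); im,_,_=snap('wrist','w10')
print(ray('w9',[276,175.5],.034))
m=lambda I:I[...,1]>140
print('board',rect('w10',(200,60,360,245),.018,m),rect('w10',(200,60,360,245),.018,lambda I:I[...,1]>125))
E
```

```text
t 16.05 pos [ 581.  -181.8  294.2] tooly -77.87 tilt [-1.1e-03 -6.0e-04 -1.0e+00] w 78.3 gf 0.0 F [1.1 0.4 0.7]
[[ 510.46469736 -362.16270489]]
board (array([ 583.4, -182.3]), array([ 50.9, 150.3]), 12.2, array([ 587.7, -181.4])) (array([ 583.4, -182.2]), array([ 51.5, 151.1]), 12.2, array([ 587.7, -181.3]))
```

Emit:
send_rows(motion="0.15 0.0022 -0.0004 -0.06 0 0 0;0.15 0 0 -0.06 0 0 0;0.15 0 0 -0.06 0 0 0;0.15 0 0 -0.042 0 0 0;0.15 0 0 0 0 0 0")

```text
clock: 16.73
position: [0.5821, -0.1823, 0.0706]
ee_rot: [-3.124, -0.327, 0.007]
force: [-0.1, -0.3, -0.1]
width: 0.85
gripper_force: 0.0
```

Emit:
send_rows(motion="1 0 0 0 0 0 0;1 0 0 0 0 0 0;1 0 0 0 0 0 0;1 0 0 0 0 0 0;1 0 0 0 0 0 0", force=25)

```text
clock: 17.35
position: [0.5844, -0.1815, 0.0739]
ee_rot: [3.124, 0.328, 0.003]
force: [-1.1, 0.4, 8.3]
width: 0.541
gripper_force: 25.0
```

```bash
python3 - <<'E'
from h import *
st()
print('slab w9',ray('w9',[[181,129.5],[372.5,129],[369.5,212.5],[186.5,213]],.012).mean(0),'pad',ray('w9',[275.5,175.5],.026))
E
```

```text
t 17.35 pos [ 584.4 -181.5   73.9] tooly -78.03 tilt [ 1.7e-03 -1.0e-04 -1.0e+00] w 49.8 gf 25.0 F [-1.1  0.4  8.3]
slab w9 [ 512.39143578 -363.22014472] pad [[ 510.26334822 -363.92350196]]
```

Emit:
send_rows(motion="1 0 0 0.03 0 0 0;1 0 0 0.06 0 0 0;1 0 -0.005 0.05 0 0 0;1 -0.02 -0.048 0 0 0 0;1 -0.02 -0.05 0 0 0 -1.3")

```text
clock: 17.98
position: [0.544, -0.2845, 0.2138]
ee_rot: [3.127, 0.296, 0.003]
force: [0.1, -0.3, -1.0]
width: 0.544
gripper_force: 25.0
```

Emit:
send_rows(motion="1 -0.02 -0.05 0 0 0 -1.3;1 -0.014 -0.03 0 0 0 0;1 0 0 -0.02 0 0 0;1 0 0 -0.02 0 0 0;1 0 0 0 0 0 0")

```text
clock: 18.6
position: [0.5098, -0.3619, 0.1703]
ee_rot: [-3.128, -0.259, 0.005]
force: [1.0, 0.9, -0.7]
width: 0.541
gripper_force: 25.0
```

Emit:
send_rows(motion="1 0 0 0 0 0 0;1 0 0 0 0 0 0")

```text
clock: 18.85
position: [0.5104, -0.3641, 0.1733]
ee_rot: [3.13, 0.257, 0.001]
force: [0.3, -0.9, -0.5]
width: 0.541
gripper_force: 25.0
```

```bash
python3 -c "
from h import *
st();snap('wrist','w11')"
```

```text
t 18.85 pos [ 510.4 -364.1  173.3] tooly -80.6 tilt [ 8.e-04 -5.e-04 -1.e+00] w 49.8 gf 25.0 F [ 0.3 -0.9 -0.5]
```

```bash
python3 - <<'E'
from h import *
im=load('w11')[0].astype(int)
for c in (250,265,278,290,305): print(c,[(r,im[r,c].tolist()) for r in range(60,250,10)][:0], [tuple(im[r,c]) for r in range(60,200,12)])
E
```

```text
250 [] [(np.int64(48), np.int64(84), np.int64(137)), (np.int64(184), np.int64(198), np.int64(210)), (np.int64(183), np.int64(198), np.int64(209)), (np.int64(183), np.int64(197), np.int64(210)), (np.int64(168), np.int64(185), np.int64(202)), (np.int64(148), np.int64(207), np.int64(246)), (np.int64(147), np.int64(209), np.int64(247)), (np.int64(146), np.int64(207), np.int64(246)), (np.int64(145), np.int64(208), np.int64(247)), (np.int64(146), np.int64(207), np.int64(246)), (np.int64(146), np.int64(207), np.int64(247)), (np.int64(147), np.int64(208), np.int64(247))]
265 [] [(np.int64(45), np.int64(81), np.int64(140)), (np.int64(182), np.int64(197), np.int64(209)), (np.int64(184), np.int64(199), np.int64(210)), (np.int64(184), np.int64(198), np.int64(211)), (np.int64(98), np.int64(157), np.int64(203)), (np.int64(143), np.int64(202), np.int64(242)), (np.int64(141), np.int64(202), np.int64(241)), (np.int64(143), np.int64(204), np.int64(242)), (np.int64(144), np.int64(204), np.int64(243)), (np.int64(141), np.int64(202), np.int64(242)), (np.int64(143), np.int64(204), np.int64(243)), (np.int6
[... 1047 characters left out ...]
154), np.int64(214), np.int64(250)), (np.int64(152), np.int64(214), np.int64(250)), (np.int64(149), np.int64(213), np.int64(249))]
305 [] [(np.int64(43), np.int64(81), np.int64(139)), (np.int64(181), np.int64(195), np.int64(206)), (np.int64(178), np.int64(192), np.int64(203)), (np.int64(179), np.int64(193), np.int64(204)), (np.int64(115), np.int64(156), np.int64(194)), (np.int64(149), np.int64(209), np.int64(247)), (np.int64(150), np.int64(210), np.int64(249)), (np.int64(147), np.int64(210), np.int64(248)), (np.int64(146), np.int64(207), np.int64(247)), (np.int64(151), np.int64(211), np.int64(248)), (np.int64(146), np.int64(208), np.int64(247)), (np.int64(149), np.int64(210), np.int64(248))]
```

```bash
python3 - <<'E'
from h import *
im=load('w11')[0].astype(int)
a=np.radians(9.4); w=np.array([np.cos(a),np.sin(a)]); n=np.array([-w[1],w[0]]); p=np.array([510.4,-364.1])
for c in (235,250,278,305,320):
    col=im[:,c]; r=[r for r in range(90,200) if col[r,2]>230 and col[r,0]<165 and col[r,1]>185]
    s=[r for r in range(50,100) if col[r,0]>120]
    q=ray('w11',[c,r[0]-.5],.1174)[0]-p if r else [np.nan]*2; t=ray('w11',[c,s[0]-.5],.012)[0]-p if s else [np.nan]*2
    print(c,r[:1],'board end',np.round([q@w,q@n],1),'slab end',np.round([t@w,t@n],1))
E
```

```text
235 [112] board end [72.7 17.1] slab end [100.2  27.9]
250 [112] board end [72.7 11.2] slab end [100.2  18.2]
278 [112] board end [72.7  0.2] slab end [ 1.002e+02 -1.000e-01]
305 [112] board end [ 72.7 -10.5] slab end [100.2 -17.7]
320 [112] board end [ 72.7 -16.4] slab end [100.2 -27.4]
```

The board end shows the board sitting about 2 mm back in the grip, which nearly matches the front's place. I'm going down with a small correction.

Emit:
send_rows(motion="1 0.0006 0.0007 -0.04 0 0 0;1 0 0 -0.018 0 0 0;1 0 0 -0.005 0 0 0;1 0 0 -0.002 0 0 0;1 0 0 0 0 0 0")

```text
clock: 19.52
position: [0.5108, -0.3641, 0.1086]
ee_rot: [3.13, 0.256, 0.002]
force: [-0.3, 0.4, -0.6]
width: 0.541
gripper_force: 25.0
```

Emit:
send_rows(motion="1 0 0 0 0 0 0;1 0 0 0 0 0 0")

```text
clock: 19.77
position: [0.5106, -0.3638, 0.1082]
ee_rot: [3.131, 0.256, 0.001]
force: [-0.1, -0.0, -1.1]
width: 0.538
gripper_force: 25.0
```

```bash
python3 -c "
from h import *
st()"
```

```text
t 19.77 pos [ 510.6 -363.8  108.2] tooly -80.64 tilt [ 6.e-04 -3.e-04 -1.e+00] w 49.5 gf 25.0 F [-0.1 -0.  -1.1]
```

Emit:
send_rows(motion="1 0 0 -0.001 0 0 0;1 0 0 0 0 0 0")

```text
clock: 20.02
position: [0.5106, -0.3638, 0.1079]
ee_rot: [3.131, 0.256, 0.002]
force: [-2.7, 2.6, 11.0]
width: 0.542
gripper_force: 25.0
```

Emit:
send_rows(motion="1 0 0 -0.001 0 0 0;1 0 0 0 0 0 0")

```text
clock: 20.27
position: [0.5105, -0.3639, 0.1079]
ee_rot: [-3.131, -0.256, -0.003]
force: [-4.9, 5.1, 21.9]
width: 0.543
gripper_force: 25.0
```

Contact made. I'm easing off, opening and rising to look.

Emit:
send_rows(motion="1 0 0 0.0018 0 0 0;0.15 0 0 0 0 0 0;0.15 0 0 0 0 0 0;0.15 0 0 0 0 0 0;0.15 0 0 0 0 0 0")

```text
clock: 20.9
position: [0.5103, -0.3637, 0.1074]
ee_rot: [-3.131, -0.256, 0.0]
force: [-1.1, -0.2, -0.4]
width: 0.847
gripper_force: 0.0
```

Emit:
send_rows(motion="0.15 0 0 0.03 0 0 0;0.15 0 0 0.05 0 0 0;0.15 0 0 0.06 0 0 0;0.15 0 0 0.06 0 0 0;0.15 0 0 0 0 0 0")

```text
clock: 21.52
position: [0.5114, -0.3656, 0.3127]
ee_rot: [3.126, 0.255, 0.011]
force: [0.7, 0.8, -0.9]
width: 0.851
gripper_force: 0.0
```

Emit:
send_rows(motion="0.15 0 0 0 0 0 0;0.15 0 0 0 0 0 0")

```text
clock: 21.78
position: [0.51, -0.363, 0.306]
ee_rot: [-3.129, -0.256, 0.003]
force: [-0.1, -0.3, 0.2]
width: 0.85
gripper_force: 0.0
```

```bash
python3 - <<'E'
from h import *
st(); im,_,_=snap('wrist','w12')
print('board',rect('w12',(190,40,370,262),.052,lambda I:(I[...,2]-I[...,0]>70)&(I[...,1]>160)))
print('slab+',rect('w12',(190,40,370,262),.012,lambda I:I[...,0]>120))
E
```

```text
t 21.77 pos [ 510. -363.  306.] tooly -80.64 tilt [-0.0023  0.0014 -1.    ] w 78.2 gf 0.0 F [-0.1 -0.3  0.2]
board (array([ 511.7, -363. ]), array([ 49.4, 152.7]), 9.3, array([ 514.9, -362.4]))
slab+ (array([ 510.9, -363.3]), array([ 90.1, 199.5]), 9.6, array([ 518. , -361.1]))
```

View pics/w12.png

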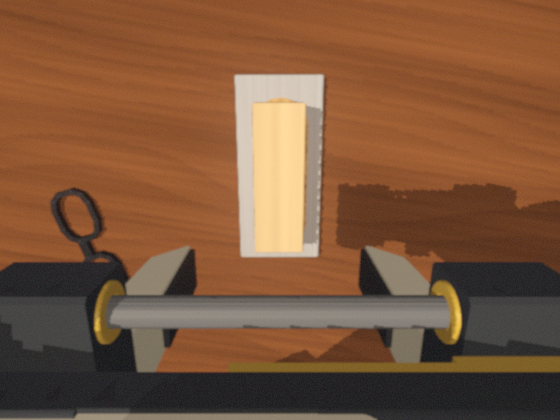

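The board lies flat and centred, and only the pad's tip shows beyond it (row 98 against 101). Now the weight.

Emit:
send_rows(motion="0.3 0.006 0.06 0 0 0 0;0.3 0.006 0.06 0 0 0 0;0.3 0.006 0.06 0 0 0 0;0.3 0.006 0.06 0 0 0 0;0.3 0.006 0.06 0 0 0 0")

```text
clock: 22.45
position: [0.54, -0.0616, 0.3067]
ee_rot: [3.131, 0.256, -0.002]
force: [0.9, -0.7, 2.2]
width: 0.695
gripper_force: 0.0
```

Emit:
send_rows(motion="0.3 0.008 0.06 0 0 0 0;0.3 0.008 0.06 0 0 0 0;0.3 0.008 0.06 0 0 0 0;0.3 0.006 0.055 0 0 0 0;0.3 0 0 0 0 0 0")

```text
clock: 23.08
position: [0.5695, 0.1774, 0.3055]
ee_rot: [-3.13, -0.269, 0.004]
force: [0.0, -0.8, -1.3]
width: 0.704
gripper_force: 0.0
```

Emit:
send_rows(motion="0.3 0 0 0 0 0 0;0.3 0 0 0 0 0 0")

```text
clock: 23.32
position: [0.5704, 0.1696, 0.3074]
ee_rot: [3.131, 0.252, -0.001]
force: [-0.1, 0.1, -0.1]
width: 0.699
gripper_force: 0.0
```

```bash
python3 - <<'E'
from h import *
st(); snap('wrist','w13'); im,P=cloud('w13')
g=im.astype(int); grey=(g[...,0]>.75*g[...,2])&(g[...,2]>25)&(np.abs(P[...,0]-.57)<.06)&(np.abs(P[...,1]-.17)<.06)
for lo,hi in((.055,.068),(.027,.037)):
    k=grey&(P[...,2]>lo)&(P[...,2]<hi); v,u=np.nonzero(k); S=P[k]*1000
    if len(u): 
        (cu,cv_),r=cv2.minEnclosingCircle(np.c_[u,v].astype(np.float32)); print(lo,len(u),'px',cu,cv_,r,'mean',S.mean(0).round(1),'ctr',cv2.minEnclosingCircle(S[:,:2].astype(np.float32)))
E
```

```text
t 23.32 pos [570.4 169.6 307.4] tooly -80.79 tilt [-3.e-04 -7.e-04 -1.e+00] w 64.3 gf 0.0 F [-0.1  0.1 -0.1]
0.055 583 px 275.0 181.3076934814453 13.69240665435791 mean [571.8 172.4  61.4] ctr ((571.0103149414062, 172.3596954345703), 13.06175422668457)
0.027 1532 px 275.225830078125 174.5955047607422 26.589134216308594 mean [574.5 172.9  31.9] ctr ((571.55419921875, 172.2843017578125), 27.568622589111328)
```

Emit:
send_rows(motion="0.3 0.0008 0.0027 -0.06 0 0 0;0.3 0 0 -0.06 0 0 0;0.3 0 0 -0.06 0 0 0;0.3 0 0 -0.015 0 0 0;0.3 0 0 0 0 0 0")

```text
clock: 24.0
position: [0.5716, 0.1732, 0.1131]
ee_rot: [3.131, 0.254, -0.0]
force: [-0.2, -0.3, 0.3]
width: 0.698
gripper_force: 0.0
```

Emit:
send_rows(motion="0.3 0 0 -0.009 0 0 0;0.3 0 0 0 0 0 0;0.3 0 0 0 0 0 0")

```text
clock: 24.38
position: [0.5716, 0.1743, 0.1045]
ee_rot: [-3.131, -0.256, -0.002]
force: [-0.2, -0.4, -0.7]
width: 0.7
gripper_force: 0.0
```

Emit:
send_rows(motion="1 0 0 0 0 0 0;1 0 0 0 0 0 0;1 0 0 0 0 0 0;1 0 0 0 0 0 0;1 0 0 0 0 0 0", force=40)

```text
clock: 25.0
position: [0.5714, 0.1734, 0.1036]
ee_rot: [3.13, 0.255, 0.001]
force: [0.6, -2.6, 0.3]
width: 0.272
gripper_force: 40.0
```

```bash
python3 -c "
from h import *
st()"
```

```text
t 25.0 pos [571.4 173.4 103.6] tooly -80.68 tilt [ 4.e-04 -7.e-04 -1.e+00] w 25.0 gf 40.0 F [ 0.6 -2.6  0.3]
```

Emit:
send_rows(motion="1 0 0 0.02 0 0 0;1 0 0 0.04 0 0 0;1 0 0 0.04 0 0 0;1 0 -0.015 0.02 0 0 0;1 -0.004 -0.03 0 0 0 0")

```text
clock: 25.62
position: [0.5677, 0.1291, 0.2252]
ee_rot: [-3.13, -0.26, -0.004]
force: [0.2, -0.0, -6.8]
width: 0.273
gripper_force: 40.0
```

Emit:
send_rows(motion="1 -0.005 -0.045 0 0 0 0;1 -0.005 -0.045 0 0 0 0;1 -0.005 -0.045 0 0 0 0;1 -0.005 -0.045 0 0 0 0;1 -0.005 -0.045 0 0 0 0")

```text
clock: 26.25
position: [0.5408, -0.0982, 0.2234]
ee_rot: [-3.131, -0.255, 0.002]
force: [1.0, 0.2, -5.5]
width: 0.269
gripper_force: 40.0
```

Emit:
send_rows(motion="1 -0.005 -0.045 0 0 0 0;1 -0.005 -0.045 0 0 0 0;1 -0.005 -0.045 0 0 0 0;1 -0.005 -0.045 0 0 0 0;1 -0.005 -0.045 0 0 0 0")

```text
clock: 26.88
position: [0.5156, -0.3228, 0.2232]
ee_rot: [-3.13, -0.255, 0.002]
force: [0.8, 0.7, -5.2]
width: 0.272
gripper_force: 40.0
```

Emit:
send_rows(motion="1 -0.005 -0.03 0 0 0 0;1 -0.002 -0.01 0 0 0 0;1 0 0 0 0 0 0;1 0 0 0 0 0 0")

```text
clock: 27.38
position: [0.5105, -0.3594, 0.2232]
ee_rot: [-3.129, -0.258, 0.0]
force: [-0.9, 2.1, -5.8]
width: 0.272
gripper_force: 40.0
```

```bash
python3 -c "
from h import *
st()"
```

```text
t 27.38 pos [ 510.5 -359.4  223.2] tooly -80.56 tilt [-4.0e-04  1.5e-03 -1.0e+00] w 25.0 gf 40.0 F [-0.9  2.1 -5.8]
```

Emit:
send_rows(motion="1 0 -0.0043 -0.03 0 0 0;1 0 0 -0.02 0 0 0;1 0 0 -0.013 0 0 0;1 0 0 0 0 0 0;1 0 0 0 0 0 0")

```text
clock: 28.0
position: [0.5106, -0.3655, 0.1612]
ee_rot: [3.13, 0.256, 0.001]
force: [0.4, -0.2, -5.5]
width: 0.268
gripper_force: 40.0
```

```bash
python3 -c "
from h import *
st()"
```

```text
t 28.0 pos [ 510.6 -365.5  161.2] tooly -80.64 tilt [ 8.e-04 -7.e-04 -1.e+00] w 24.7 gf 40.0 F [ 0.4 -0.2 -5.5]
```

Emit:
send_rows(motion="1 0 0.0012 -0.002 0 0 0;1 0 0 -0.0015 0 0 0;1 0 0 0 0 0 0;1 0 0 0 0 0 0")

```text
clock: 28.5
position: [0.5102, -0.3641, 0.1571]
ee_rot: [3.131, 0.256, 0.0]
force: [0.4, -0.0, -6.2]
width: 0.268
gripper_force: 40.0
```

Emit:
send_rows(motion="1 0 0 -0.0008 0 0 0;1 0 0 -0.0008 0 0 0;1 0 0 0 0 0 0;1 0 0 0 0 0 0")

```text
clock: 29.0
position: [0.5102, -0.3642, 0.1556]
ee_rot: [3.131, 0.256, 0.0]
force: [-0.4, -0.4, -3.7]
width: 0.273
gripper_force: 40.0
```

Contact is beginning (−3.7 N against −6.2 N hanging).

Emit:
send_rows(motion="1 0 0 -0.0004 0 0 0;1 0 0 0 0 0 0;1 0 0 0 0 0 0")

```text
clock: 29.38
position: [0.5103, -0.3643, 0.1554]
ee_rot: [3.131, 0.256, 0.001]
force: [-1.0, 0.9, 3.5]
width: 0.275
gripper_force: 40.0
```

Emit:
send_rows(motion="0.5 0 0 0 0 0 0;0.5 0 0 0 0 0 0;0.5 0 0 0 0 0 0;0.5 0 0 0 0 0 0", force=10)

```text
clock: 29.88
position: [0.5102, -0.364, 0.155]
ee_rot: [3.131, 0.256, 0.0]
force: [-0.7, -0.4, 0.0]
width: 0.498
gripper_force: 0.0
```

Emit:
send_rows(motion="0.5 0 0 0.02 0 0 0;0.5 0 0 0.04 0 0 0;0.5 0 0 0.05 0 0 0;0.5 0 0 0.04 0 0 0;0.5 0 0 0 0 0 0")

```text
clock: 30.5
position: [0.5109, -0.3656, 0.3099]
ee_rot: [3.127, 0.255, 0.009]
force: [0.6, 0.2, -1.0]
width: 0.5
gripper_force: 0.0
```

Emit:
send_rows(motion="0.5 0 0 0 0 0 0;0.5 0 0 0 0 0 0;0.5 0 0 0 0 0 0")

```text
clock: 30.88
position: [0.5099, -0.3638, 0.3042]
ee_rot: [-3.13, -0.256, 0.002]
force: [-0.5, -0.2, 0.1]
width: 0.5
gripper_force: 0.0
```

```bash
python3 - <<'E'
from h import *
st(); snap('wrist','w14'); snap('top','t14'); im,P=cloud('w14')
print('slab',rect('w14',(190,40,370,262),.012,lambda I:I[...,0]>120))
for f in('w14','t14'):
  im,P=cloud(f); c=np.array([.51,-.364]); near=np.hypot(P[...,0]-c[0],P[...,1]-c[1])<.05
  for lo,hi in((.108,.12),(.077,.089),(.046,.058)):
    k=near&(P[...,2]>lo)&(P[...,2]<hi); S=P[k]*1000
    if len(S)>5: print(f,lo,len(S),cv2.minEnclosingCircle(S[:,:2].astype(np.float32)),'z',np.median(S[:,2]))
E
```

```text
t 30.88 pos [ 509.9 -363.8  304.2] tooly -80.66 tilt [-1.5e-03  7.0e-04 -1.0e+00] w 46.0 gf 0.0 F [-0.5 -0.2  0.1]
slab (array([ 511. , -363.3]), array([ 90.5, 199.8]), 9.6, array([ 522.7, -359.7]))
w14 0.108 802 ((509.9033508300781, -363.96826171875), 12.984939575195312) z 113.55567018808773
w14 0.077 2116 ((509.8238220214844, -363.8957214355469), 27.892751693725586) z 83.90642563562167
w14 0.046 2052 ((510.0319519042969, -364.0253601074219), 49.9593391418457) z 51.579026870458094
t14 0.046 40 ((536.80615234375, -341.975341796875), 16.765552520751953) z 51.75823089330922
```

The heights are right (knob 114 mm, board top 52 mm), knob and body are concentric, and everything sits within about 1–2 mm of the slab's centre.

```bash
python3 -c "
from cell import arm
print(arm.sign_off())"
```

```text
the job is handed in; nothing more can be done
None
```

The stack is built and handed in at about 31 s: pad, far black front, board and weight lie on the slab in order, each within about 2 mm of centre, the weight was set down gently, and the arm is clear.

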